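Load mosaic blocks into the well carrier and send it home

TASK

Take the three sound mosaic blocks out of the finishing machine's catch tray and lay them flat in the three empty wells of the plywood carrier, one to a well, setting them down rather than dropping them; leave the block with the broken-off corner in the tray and the block that is already loaded in its well. Then, with all four wells full, slide the carrier along its bed until it is fully home against the end stop, and let go. Leave the other things on the bench undisturbed.

Things in the scene. Friction and masses are not known exactly. Their poses are not given: they have to be found in the camera images.
- catch_tray: fixed open steel catch tray, 262 (x) x 252 (y) mm, walls 28 mm high, 5 mm thick, floor 5 mm above the table; origin at table height under its centre. The machine's chute begins over its +y edge; the machine, 0.32 m tall, starts 225 mm from the origin along +y. The four blocks in it lie roughly along the tray's y, side by side about 110 mm apart.
- block_a: sound mosaic block: green rounded-edge brick 84 x 40 x 38 mm (x long, y wide, z up), about 0.26 kg; origin at the centre of its underside. Starts in the catch tray, top up. Three of these are alike and interchangeable.
- block_b: sound mosaic block: green rounded-edge brick 84 x 40 x 38 mm (x long, y wide, z up), about 0.26 kg; origin at the centre of its underside. Starts in the catch tray, top up. Three of these are alike and interchangeable.
- block_c: sound mosaic block: green rounded-edge brick 84 x 40 x 38 mm (x long, y wide, z up), about 0.26 kg; origin at the centre of its underside. Starts in the catch tray, top up. Three of these are alike and interchangeable.
- broken: broken mosaic block, same green and height (38 mm), 84 mm long: its -x half is a full 40 mm wide, its +x half only about 17 mm wide (on the -y side), a corner has broken off. Origin on the underside, at the centre of the unbroken outline. Stays in the catch tray.
- loaded: sound mosaic block: green rounded-edge brick 84 x 40 x 38 mm (x long, y wide, z up), about 0.26 kg; origin at the centre of its underside. Already lies in well_2 of the carrier and stays there.
- carrier_mid (a point): centre of the underside of the carrier, a plywood tray 162 (x) x 214 (y) mm with four wells, 2 by 2; the wells' floor is 8 mm and its flat top 20 mm above this point. The carrier slides on its bed along its own -y only. Axes as the bed's.
- well_0 (a point): centre of a well's floor. The well is 50 mm (x) by 94 mm (y) and 12 mm deep, z up: a block lies in it lengthwise along y with 5 mm to spare on each side and stands 26 mm proud. Wells are 96 mm apart in x and 104 mm in y. Empty at the start.
- well_1 (a point): centre of a well's floor. The well is 50 mm (x) by 94 mm (y) and 12 mm deep, z up: a block lies in it lengthwise along y with 5 mm to spare on each side and stands 26 mm proud. Wells are 96 mm apart in x and 104 mm in y. Empty at the start.
- well_2 (a point): centre of a well's floor. The well is 50 mm (x) by 94 mm (y) and 12 mm deep, z up: a block lies in it lengthwise along y with 5 mm to spare on each side and stands 26 mm proud. Wells are 96 mm apart in x and 104 mm in y. Already holds a block.
- well_3 (a point): centre of a well's floor. The well is 50 mm (x) by 94 mm (y) and 12 mm deep, z up: a block lies in it lengthwise along y with 5 mm to spare on each side and stands 26 mm proud. Wells are 96 mm apart in x and 104 mm in y. Empty at the start.
- handle (a point): middle of the carrier's handle, a steel bar 92 mm long (along x), 14 mm thick (y), 16 mm high (z), at the carrier's +y end, on two posts; this point is at the bar's centre, about 58 mm above the table, with 48 mm of open room between the bar and the carrier's edge. Push it or pinch it from above.
- carrier (a joint): position of the carrier along its bed in m: 0 at the loading end, where it starts, 0.12 fully home against the end stop; grows as the carrier moves along its own -y. It stays where it is left; about 3 N starts it, more at speed (6 N per m/s).
- bed: fixed steel bed under the carrier, 200 (x) x 400 (y) mm, rails 22 mm high along y, end stop 60 mm high at its -y end; origin at table height under its centre.
- jar: squat amber glass jar with a brass lid, 64 mm across, 62 mm tall; origin under its centre. Leave it alone.
- brush: hand brush lying flat, about 200 mm long. Leave it alone.
- spatula: spatula lying flat, about 280 mm long. Leave it alone.
- hammer: hammer lying flat, about 260 mm long. Leave it alone.
- bowl: steel bowl of brass chips, 120 mm across, 42 mm tall; origin under its centre. Leave it alone.
There are look-alikes about, which are no part of the job. What is shaped like the loaded but pink or yellow is not meant.

How it is judged (in metres and radians):
On the way, in this order (a step that is already met when the one before it is completed fails the run):
1. all four wells hold one block each, lying flat, while the carrier is still at the loading end (less than 0.06 m along) (((horizontal distance between block_a and well_0 below 0.012 m and z of block_a in the frame of well_0 between -0.006 and 0.006 m and angle between block_a's own z axis and vertical below 0.1 rad) or (horizontal distance between block_b and well_0 below 0.012 m and z of block_b in the frame of well_0 between -0.006 and 0.006 m and angle between block_b's own z axis and vertical below 0.1 rad) or (horizontal distance between block_c and well_0 below 0.012 m and z of block_c in the frame of well_0 between -0.006 and 0.006 m and angle between block_c's own z axis and vertical below 0.1 rad)) and ((horizontal distance between block_a and well_1 below 0.012 m and z of block_a in the frame of well_1 between -0.006 and 0.006 m and angle between block_a's own z axis and vertical below 0.1 rad) or (horizontal distance between block_b and well_1 below 0.012 m and z of block_b in the frame of well_1 between -0.006 and 0.006 m and angle between block_b's own z axis and vertical below 0.1 rad) or (horizontal distance between block_c and well_1 below 0.012 m and z of block_c in the frame of well_1 between -0.006 and 0.006 m and angle between block_c's own z axis and vertical below 0.1 rad)) and ((horizontal distance between block_a and well_3 below 0.012 m and z of block_a in the frame of well_3 between -0.006 and 0.006 m and angle between block_a's own z axis and vertical below 0.1 rad) or (horizontal distance between block_b and well_3 below 0.012 m and z of block_b in the frame of well_3 between -0.006 and 0.006 m and angle between block_b's own z axis and vertical below 0.1 rad) or (horizontal distance between block_c and well_3 below 0.012 m and z of block_c in the frame of well_3 between -0.006 and 0.006 m and angle between block_c's own z axis and vertical below 0.1 rad)) and horizontal distance between loaded and well_2 below 0.012 m and z of loaded in the frame of well_2 between -0.006 and 0.006 m and angle between loaded's own z axis and vertical below 0.1 rad and value of joint carrier below 0.06 m), for 0.2 s.
2. the carrier is fully home against the end stop (value of joint carrier above 0.114 m), for 0.2 s.
At the end, for the whole second after the job is handed in: Each of the wells 0, 1 and 3 holds one of the three sound blocks and well 2 still holds its own: lying flat (within 0.1 rad, top up), on the well's floor (6 mm), centred within 12 mm, at rest; the broken block lies in the catch tray; the carrier is home (more than 0.114 m of 0.12 along its bed) (((horizontal distance between block_a and well_0 below 0.012 m and z of block_a in the frame of well_0 between -0.006 and 0.006 m and angle between block_a's own z axis and vertical below 0.1 rad) or (horizontal distance between block_b and well_0 below 0.012 m and z of block_b in the frame of well_0 between -0.006 and 0.006 m and angle between block_b's own z axis and vertical below 0.1 rad) or (horizontal distance between block_c and well_0 below 0.012 m and z of block_c in the frame of well_0 between -0.006 and 0.006 m and angle between block_c's own z axis and vertical below 0.1 rad)) and ((horizontal distance between block_a and well_1 below 0.012 m and z of block_a in the frame of well_1 between -0.006 and 0.006 m and angle between block_a's own z axis and vertical below 0.1 rad) or (horizontal distance between block_b and well_1 below 0.012 m and z of block_b in the frame of well_1 between -0.006 and 0.006 m and angle between block_b's own z axis and vertical below 0.1 rad) or (horizontal distance between block_c and well_1 below 0.012 m and z of block_c in the frame of well_1 between -0.006 and 0.006 m and angle between block_c's own z axis and vertical below 0.1 rad)) and ((horizontal distance between block_a and well_3 below 0.012 m and z of block_a in the frame of well_3 between -0.006 and 0.006 m and angle between block_a's own z axis and vertical below 0.1 rad) or (horizontal distance between block_b and well_3 below 0.012 m and z of block_b in the frame of well_3 between -0.006 and 0.006 m and angle between block_b's own z axis and vertical below 0.1 rad) or (horizontal distance between block_c and well_3 below 0.012 m and z of block_c in the frame of well_3 between -0.006 and 0.006 m and angle between block_c's own z axis and vertical below 0.1 rad)) and horizontal distance between loaded and well_2 below 0.012 m and z of loaded in the frame of well_2 between -0.006 and 0.006 m and angle between loaded's own z axis and vertical below 0.1 rad and linear speed of each of block_a, block_b, block_c, loaded below 0.03 m/s and x of broken in the frame of catch_tray between -0.126 and 0.126 m and y of broken in the frame of catch_tray between -0.121 and 0.121 m and z of broken in the frame of catch_tray below 0.03 m and value of joint carrier above 0.114 m); the robot touches nothing.
It fails at once if a block is dropped into the carrier (faster than 0.6 m/s within 22 mm of the wells' floor) ((linear speed of block_a above 0.6 m/s and z of block_a in the frame of carrier_mid below 0.03 m and x of block_a in the frame of carrier_mid between -0.08 and 0.08 m and y of block_a in the frame of carrier_mid between -0.106 and 0.106 m) or (linear speed of block_b above 0.6 m/s and z of block_b in the frame of carrier_mid below 0.03 m and x of block_b in the frame of carrier_mid between -0.08 and 0.08 m and y of block_b in the frame of carrier_mid between -0.106 and 0.106 m) or (linear speed of block_c above 0.6 m/s and z of block_c in the frame of carrier_mid below 0.03 m and x of block_c in the frame of carrier_mid between -0.08 and 0.08 m and y of block_c in the frame of carrier_mid between -0.106 and 0.106 m)).
It fails at once if the block already loaded is lifted out of its well (z of loaded in the frame of carrier_mid above 0.025 m).
It fails at once if the broken block is lifted out of the catch tray (z of broken in the frame of catch_tray above 0.06 m).
It fails at once if a bystander (jar, brush, spatula, hammer, bowl) is moved more than 50 mm (distance of any of jar, brush, spatula, hammer, bowl from where it was at the start of the episode above 0.05 m).
It also fails if it takes over 70 s, if anything falls off the work surface, if the arm or the gripper's body presses on something with over 40 N, if the wrist force passes 120 N, or if a joint passes its speed limit or range.

ROBOT

A 6-joint arm with a two-finger parallel gripper is mounted at the origin on the work surface. World frame = base frame: x ahead of the robot, y to its left, z up, the work surface at z = 0. Lengths are in mm, angles in degrees, forces in N, time in s.
With the tool pointing down it reaches from about 350 to 850 mm from the base axis. Payload 8.1 kg.
Tool frame: the origin (TCP) lies midway between the tips of the shut fingers; the grasp point (between the pads) lies 19 mm behind it; z points along the fingers, y is the line along which they close (so a half turn about z gives the same grasp; the last joint's range is limited). The gripper opens to 85 mm and grips with 20 to 120 N. Pads are 22 mm wide; open, the fingers measure 114 mm over their backs; the gripper's body (76 mm by 85 mm) begins 54 mm behind the grasp point. The pads swing forward as they close: fully open they stand 13 mm farther back than shut.
Start: joints at [68.675, 7.471, 85.268, -0, 87.261, -4.893], TCP at [169.709, 575.503, 231.292] pointing down, gripper open.
Joint ranges: [-169.43, 169.43], [-51.17, 129.36], [1.28, 143.12], [-76.62, 256.62], [0, 156.53], [-152.29, 152.29]. Speed limits (degrees/s): [136.94, 136.94, 159.86, 180, 180, 180].

INTERFACE

Orientations are given as [roll, pitch, yaw] about the fixed x, y, z axes, in that order (R = Rz(yaw) Ry(pitch) Rx(roll)).
In Python, from bench import sensors, optics, r gives the robot as it stands.
- The arm moves only by the tool apply_moves, never from a script. Its argument "targets" is a list of rows, each a list of 7 numbers: the shift along the tool's x, y, z in mm, then the turn, a rotation vector about the tool's x, y, z in rad, then the closure, from 0 (fully open) to 1 (shut). In form: [[x, y, z, wx, wy, wz, claw], ...]. A call has 1 to 20 rows; each row shifts and turns the commanded pose from where the row before left it, along the tool's axes as they then stand; what a row does not reach is not made up. A row lasts 1/8 s, in which the tool goes at most 62.5 mm and 10.7 degrees, less where a joint would pass 70% of its speed; a pose out of reach is approached as far as the arm can. A call is refused whole if a number of a shift passes 62.5 or a number of a turn 0.188, either way. A call with a gripper value outside its range is refused whole. The fingers move at their own pace and stop on an object; "force" is the grip in N (left out, the last holds). Time passes only in rows, so rows that do not move let the fingers close. It gives the time, the measured TCP pose, the force, the opening and the grip force at its end, in the units of the state.
- sensors.sense(): the state, without advancing time (a new reading comes with each control period).
- optics.snapshot(name): name is "scene" or "top" or "wrist"; returns the picture (420x560x3 uint8, red, green, blue); there is no depth.
- optics.get_calibration(name): a dict with "camera_matrix" (3x3 intrinsics, pixels), "pose" (4x4, takes a point from camera to world coordinates). Camera axes: x right, y down, z forward; pixel columns grow to the right and rows downward; lengths in mm; the calibration is good to about 2 mm. A picture is of the moment at which its call begins: read the wrist's pose just before it. get_calibration takes no time and is no camera call; for the wrist camera it gives the pose at the moment of the call.
- r.hand_in(): hands the job in; it is judged then, once.
The state is a dict: "time": time; "joint_pos": joint angles; "qd": joint speeds; "joint_efforts": joint torques, N m; "tool_pos": TCP position; "tcp_rot": TCP orientation; "ft_force": force on the tool from outside, world axes, zero at the start; "wrist_torque": the same for the moment, N m; "finger_gap": finger opening in mm; "grip_force": force on a finger pad.
Only numpy, scipy, OpenCV 4.12 (cv2) and the standard library are available. Lean on these libraries where they do the work, as an engineer would, in place of code of your own. Each camera call takes 0.05 s, during which the arm holds its last target. There are 200 camera calls.

## Working session

There is one attempt and no reset: what is moved stays moved. The work goes in short steps, Python scripts to look and compute and a tool call to move; the robot and the scene stay as the last step left them, time stands still between calls to the robot, and variables do not carry over. Pictures are saved under pics/ and viewed, at most 10 in all, crops included, and the job is handed in when it is done.

Besides the shell and the picture viewer there is one more tool, called after "Call:" in YAML: its name, and indented under it one key for each argument. apply_moves: Moves the arm, as the interface text tells. Its arguments: {"type":"object","properties":{"targets":{"type":"array"},"force":{"type":"number"}},"required":["targets"]}

```bash
mkdir -p pics; ls; python3 - <<'E'
from bench import sensors, optics, r
import cv2, numpy as np
np.set_printoptions(suppress=True,precision=2)
print(sensors.sense())
for n in ("top","scene"):
    im=optics.snapshot(n); cv2.imwrite(f"pics/{n}0.png",im[:,:,::-1]); c=optics.get_calibration(n); print(n,c)
E
```

```text
pics
{'time': 0.0, 'joint_pos': array([68.67,  7.52, 85.33, -0.  , 87.26, -4.89]), 'qd': array([ 0.01,  0.06, -0.03,  0.09,  0.02, -0.05]), 'joint_efforts': array([ -0.  , -56.94, -50.05,  -0.  ,   0.01,   0.  ]), 'tool_pos': array([169.52, 574.95, 230.22]), 'tcp_rot': array([-179.89,   -0.01,  163.57]), 'ft_force': array([-0.04,  0.23,  0.06]), 'wrist_torque': array([-0.02, -0.02,  0.01]), 'grip_force': 0.0, 'finger_gap': 85.59107571566767}
top {'camera_matrix': array([[409.87,   0.  , 283.73],
       [  0.  , 409.87, 214.42],
       [  0.  ,   0.  ,   1.  ]]), 'pose': array([[   0.02,   -0.98,    0.17,  349.67],
       [  -1.  ,   -0.03,   -0.01,  -20.22],
       [   0.02,   -0.17,   -0.98, 1005.2 ],
       [   0.  ,    0.  ,    0.  ,    1.  ]])}
scene {'camera_matrix': array([[483.49,   0.  , 279.1 ],
       [  0.  , 483.49, 200.  ],
       [  0.  ,   0.  ,   1.  ]]), 'pose': array([[  -0.79,    0.38,   -0.48, 1208.59],
       [   0.61,    0.47,   -0.64,  896.93],
       [  -0.02,   -0.8 ,   -0.6 ,  931.24],
       [   0.  ,    0.  ,    0.  ,    1.  ]])}
```

View pics/top0.png

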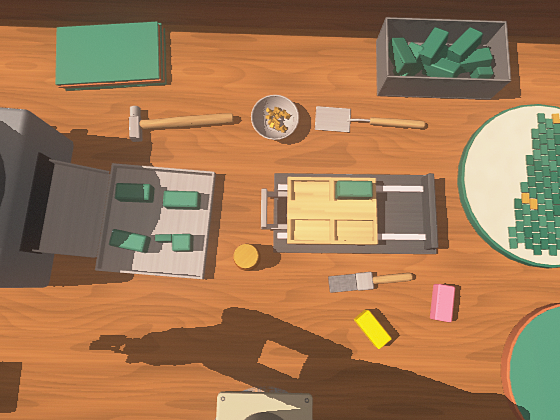

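View pics/scene0.png

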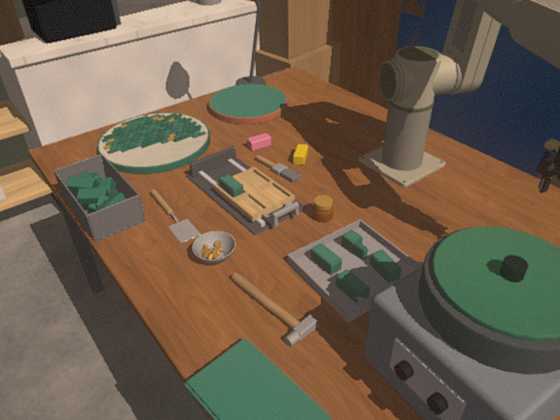

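Top view: tray at about (113,165)–(205,278) holding blocks at (133,192), (181,199), (128,240) and the broken one at (175,241). The carrier is at (288–377, 178–243), with the loaded block at (354,189), the handle at (264,208) and the jar at (246,256).

```bash
cat > h.py <<'E'
from bench import sensors, optics, r
import cv2, numpy as np
from scipy.spatial.transform import Rotation as Ro
np.set_printoptions(suppress=True,precision=1,linewidth=150)
def back(c,uv,z):
    uv=np.atleast_2d(uv).astype(float); K=c["camera_matrix"];P=c["pose"]
    d=np.c_[(uv-K[:2,2])/K[0,0],np.ones(len(uv))]@P[:3,:3].T
    o=P[:3,3]; return o+d*((z-o[2])/d[:,2])[:,None]
def proj(c,X):
    K=c["camera_matrix"];P=c["pose"]; p=(np.atleast_2d(X)-P[:3,3])@P[:3,:3]
    return p[:,:2]/p[:,2:]*K[0,0]+K[:2,2]
def pose():
    s=sensors.sense(); return s["tool_pos"],Ro.from_euler("xyz",s["tcp_rot"],degrees=True)
def shift(target,yaw):   # tool shift (mm) in the current tool frame and turn about tool z (rad), to a tool-down pose
    t,R=pose(); d=R.inv().apply(np.array(target)-t)
    rv=(R.inv()*Ro.from_euler("xyz",[180,0,yaw],degrees=True)).as_rotvec()
    print("shift",d,"rot",np.round(rv,3),"at",t,R.as_euler("xyz",degrees=True))
E
python3 - <<'E'
from h import *
c=optics.get_calibration("top")
tc=back(c,[(113,165),(215,172),(205,278),(97,270)],28); print("tray",tc,tc.mean(0))
print("carrier",back(c,[(288,178),(377,180),(377,243),(287,243)],32))
print("bed",back(c,[(275,173),(437,175),(437,253),(273,254)],22))
print("handle",back(c,[(264,190),(264,227)],66))
print("jar",back(c,[(246,256)],62),"blocks",back(c,[(133,192),(181,199),(128,240),(175,241)],43))
w=optics.get_calibration("wrist"); t,R=pose()
print("wrist cam in tool", R.inv().apply(w["pose"][:3,3]-t), (R.inv().as_matrix()@w["pose"][:3,:3]), w["camera_matrix"])
shift([tc[:,0].mean(),tc[:,1].mean(),300],180)
E
```

```text
tray [[632.3 388.1  28. ]
 [622.  137.7  28. ]
 [364.2 147.4  28. ]
 [376.5 400.8  28. ]] [498.8 268.5  28. ]
carrier [[ 611.1  -41.9   32. ]
 [ 612.5 -260.7   32. ]
 [ 457.1 -258.4   32. ]
 [ 451.4  -43.2   32. ]]
bed [[ 625.6   -9.6   22. ]
 [ 632.4 -413.7   22. ]
 [ 437.8 -405.9   22. ]
 [ 425.1  -10.5   22. ]]
handle [[571.2  14.5  66. ]
 [483.5  11.6  66. ]]
jar [[415.9  50.8  62. ]] blocks [[562.7 328.   43. ]
 [548.9 212.7  43. ]
 [447.4 329.5  43. ]
 [447.9 219.9  43. ]]
wrist cam in tool [  75.    -0.5 -143.3] [[ 0.  -1.  -0.3]
 [ 1.   0.  -0. ]
 [ 0.  -0.3  1. ]] [[373.6   0.  277.4]
 [  0.  373.6 208.9]
 [  0.    0.    1. ]]
shift [-402.5 -201.   -69.4] rot [-0.  -0.  -0.3] at [169.5 575.  230.3] [-179.9   -0.   163.6]
```

Call:
apply_moves:
  targets:
    - [-29.5,-38,-7.5,0,0,0,0]
    - [-29.5,-38,-7.5,0,0,0,0]
    - [-29.5,-38,-7.5,0,0,0,0]
    - [-29.5,-38,-7.5,0,0,0,0]
    - [-46,-3,0,0,0,0,0]
    - [-46,-3,0,0,0,0,0]
    - [-46,-3,0,0,0,0,0]
    - [-46,-3,0,0,0,0,0]
    - [-46,-3,0,0,0,0,0]
    - [-46,-3,0,0,0,0,0]
    - [0,0,0,0,0,0.16,0]
    - [0,0,0,0,0,0.16,0]
    - [0,0,0,0,0,0.16,0]
    - [0,0,0,0,0,0.16,0]
    - [0,0,0,0,0,0.16,0]
    - [0,0,0,0,0,0.16,0]
    - [0,0,0,0,0,0.16,0]
    - [0,0,0,0,0,0.16,0]
    - [0,0,0,0,0,0,0]

```text
time: 2.48
tool_pos: [499.3, 300.9, 260.8]
tcp_rot: [-180.0, 0.0, 90.3]
ft_force: [0.2, -0.6, -0.2]
finger_gap: 85.4
grip_force: 0.0
```

```bash
python3 - <<'E'
from h import *
import pickle
c=optics.get_calibration("wrist"); im=optics.snapshot("wrist"); cv2.imwrite("pics/w1.png",im[:,:,::-1]); pickle.dump(c,open("w1.pkl","wb"))
print(pose()[0],sensors.sense()["tcp_rot"])
E
```

```text
[499.3 300.9 260.9] [-180.     0.    90.4]
```

View pics/w1.png

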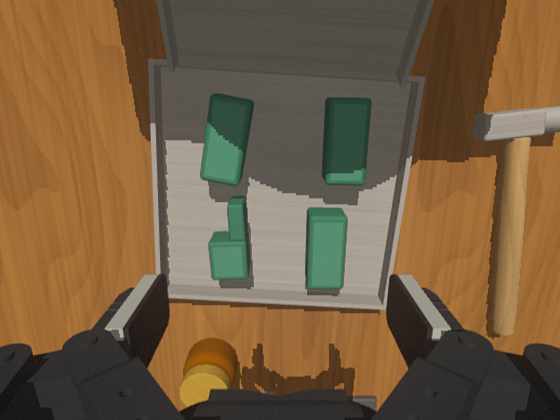

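Wrist view over the tray: sound blocks sit at (227,139), (347,141) and (326,248). The broken block is at (230,245), with its full half nearest the robot, and the jar is at (208,370). I'll fit box silhouettes to the green mask.

```bash
cat >> h.py <<'E'
from scipy.optimize import minimize
def green(im):
    hsv=cv2.cvtColor(im,cv2.COLOR_RGB2HSV); m=cv2.inRange(hsv,(65,70,15),(95,255,255))
    return cv2.morphologyEx(m,cv2.MORPH_OPEN,np.ones((3,3)))
def box(x,y,a,z,L=84,W=40,H=38,e=2):
    k=np.array([(sx*(L/2-i),sy*(W/2-j),h) for sx in(-1,1) for sy in(-1,1) for i,j in((0,e),(e,0)) for h in (z+e,z+H-e)]
      +[(sx*(L/2-e),sy*(W/2-e),h) for sx in(-1,1) for sy in(-1,1) for h in(z,z+H)])
    R=np.array([[np.cos(a),-np.sin(a)],[np.sin(a),np.cos(a)]]); k[:,:2]=k[:,:2]@R.T+[x,y]; return k
def fit(c,mask,uv,z,a0=np.pi/2):  # silhouette fit of a block with underside at z
    n,l,st,ce=cv2.connectedComponentsWithStats(mask); m=(l==l[uv[1],uv[0]]).astype(np.uint8); i=l[uv[1],uv[0]]
    p=back(c,ce[i],z+25)[0]; S=8
    def cost(v):
        q=cv2.convexHull((proj(c,box(*v[:2],v[2],z))*S).astype(np.int32)[:,None]); r_=np.zeros(m.shape,np.uint8)
        cv2.fillPoly(r_,[q],255,cv2.LINE_AA,3); return np.abs(r_/255.-m).sum()/m.sum()
    best=min((minimize(cost,[p[0],p[1],a0+d],method="Nelder-Mead",options=dict(initial_simplex=[[p[0]+u,p[1]+w,a0+d+t] for u,w,t in((0,0,0),(8,0,.05),(0,8,-.05),(3,3,.15))],xatol=.05,fatol=1e-4)) for d in(-.25,0,.25)),key=lambda o:o.fun)
    return *best.x[:2],np.degrees(best.x[2]),best.fun,st[i][4]
E
python3 - <<'E'
from h import *
import pickle
c=pickle.load(open("w1.pkl","rb")); im=cv2.imread("pics/w1.png")[:,:,::-1].copy(); m=green(im)
for uv in((227,160),(347,141),(326,248)): print(np.array(fit(c,m,uv,5)))
print("tray wall inner tops",back(c,[(168,70),(412,80),(383,295),(170,293)],28))
print("broken",back(c,[(211,235),(246,235),(246,275),(213,277),(229,200),(245,200)],43))
E
```

```text
[ 447.7  331.6   79.     0.1 3629. ]
[ 564.8  329.8   89.6    0.1 3791. ]
[ 550.9  213.7   92.3    0.1 3024. ]
tray wall inner tops [[394.4 396.5  28. ]
 [626.  388.7  28. ]
 [618.6 158.4  28. ]
 [377.5 159.5  28. ]]
broken [[430.1 235.8  43. ]
 [466.2 236.   43. ]
 [465.3 190.2  43. ]
 [429.9 187.7  43. ]
 [449.9 273.4  43. ]
 [466.  273.5  43. ]]
```

Call:
apply_moves:
  targets:
    - [-21.9,12.8,45.2,0,0,-0.008,0.25]
    - [-21.9,12.8,45.2,0,0,-0.008,0.25]
    - [-21.9,12.8,45.2,0,0,-0.008,0.25]
    - [-21.9,12.8,45.2,0,0,-0.008,0.25]
    - [0,0,0,0,0,0,0.25]
    - [0,0,0,0,0,0,0.25]
  force: 60

```text
time: 3.28
tool_pos: [552.5, 214.8, 81.6]
tcp_rot: [180.0, -0.0, 92.1]
ft_force: [0.1, -0.2, 0.1]
finger_gap: 64.2
grip_force: 0.0
```

```bash
python3 -c "
from h import *
shift([550.9,213.7,17],92.3)"
```

```text
shift [-1.1 -1.7 64.6] rot [ 0. -0. -0.] at [552.5 214.8  81.6] [180.   -0.   92.1]
```

Call:
apply_moves:
  targets:
    - [-1,-1.5,20,0,0,0,0.25]
    - [0,0,20,0,0,0,0.25]
    - [0,0,14,0,0,0,0.25]
    - [0,0,10,0,0,0,0.25]
    - [0,0,0,0,0,0,0.25]
    - [0,0,0,0,0,0,1]
    - [0,0,0,0,0,0,1]
    - [0,0,0,0,0,0,1]
    - [0,0,0,0,0,0,1]
  force: 60

```text
time: 4.4
tool_pos: [551.6, 213.4, 17.6]
tcp_rot: [179.9, -0.0, 92.1]
ft_force: [0.0, 0.5, 6.4]
finger_gap: 39.2
grip_force: 60.8
```

Call:
apply_moves:
  targets:
    - [0,0,-25,0,0,0,1]
    - [0,0,-40,0,0,0,1]
    - [0,0,-40,0,0,0,1]
    - [0,0,-40,0,0,0,1]
    - [-40,-3.6,-10,0,0,0,1]
    - [-40,-3.3,-10,0,0,0,1]
    - [-40,-3.3,-10,0,0,0,1]
    - [-40,-3.3,-10,0,0,0,1]
    - [-40,-3.3,-10,0,0,0,1]
    - [-40,-3.3,-10,0,0,0,1]
    - [-40,-3.3,-10,0,0,0,1]
    - [-40,-3.3,-10,0,0,0,1]
    - [-40,-3.3,-10,0,0,0,1]
    - [-40,-3.3,-10,0,0,0,1]
    - [0,0,0,0,0,0,1]
    - [0,0,0,0,0,0,1]

```text
time: 6.4
tool_pos: [531.4, -187.4, 260.6]
tcp_rot: [-179.9, -0.1, 92.0]
ft_force: [-0.0, 0.6, -2.8]
finger_gap: 39.3
grip_force: 60.6
```

```bash
python3 - <<'E'
from h import *
import pickle
c=optics.get_calibration("wrist"); im=optics.snapshot("wrist"); cv2.imwrite("pics/w2.png",im[:,:,::-1]); pickle.dump(c,open("w2.pkl","wb"))
print(pose()[0],sensors.sense()["tcp_rot"],sensors.sense()["finger_gap"])
E
```

```text
[ 531.4 -186.9  260.6] [-179.9   -0.1   92.1] 39.48794565923626
```

View pics/w2.png

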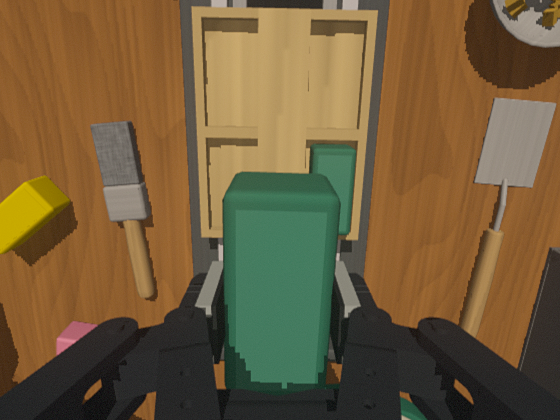

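```bash
python3 - <<'E'
from h import *
import pickle
from scipy.optimize import least_squares
c=pickle.load(open("w2.pkl","rb")); im=cv2.imread("pics/w2.png"); 
hsv=cv2.cvtColor(im,cv2.COLOR_BGR2HSV); print("ply",hsv[60,230],"wood",hsv[60,100],hsv[60,430])
g=cv2.cvtColor(im,cv2.COLOR_BGR2GRAY)
px=np.array([(193,10),(377,9),(201,240),(358,241)],np.float32).reshape(-1,1,2)
px=cv2.cornerSubPix(g,px,(4,4),(-1,-1),(3,30,.01)).reshape(-1,2); print(px)
L=np.array([(-81,107),(81,107),(-81,-107),(81,-107)])
def P(v):
    a=v[2]; R=np.array([[np.cos(a),-np.sin(a)],[np.sin(a),np.cos(a)]]); return np.c_[L@R.T+v[:2],np.full(4,v[3])]
o=least_squares(lambda v:(proj(c,P(v))-px).ravel(),[533,-150,0.02,32]); v=o.x; print("mid",v[:2],np.degrees(v[2]),"topz",v[3],o.fun)
a=v[2]; R=np.array([[np.cos(a),-np.sin(a)],[np.sin(a),np.cos(a)]])
for n,w in(("LT",(-48,52)),("RT",(48,52)),("LB",(-48,-52)),("RB",(48,-52)),("handle",(0,162))): print(n,R@w+v[:2])
print("loaded",np.array(fit(c,green(im[:,:,::-1].copy()),(345,200),v[3]-12)) if 0 else back(c,[(312,147),(355,147),(347,233)],v[3]+26))
E
```

```text
ply [ 19 119 193] wood [ 15 174 139] [ 14 167 134]
[[193.   10. ]
 [377.5   9.8]
 [200.9 236.8]
 [357.5 239.5]]
mid [ 533.5 -149.1] 1.0999265823711635 topz 40.52845879950711 [-1.  -1.8 -0.4  1.7  1.4  0.1  0.3 -0.1]
LT [484.5 -98. ]
RT [580.5 -96.2]
LB [ 486.5 -202. ]
RB [ 582.5 -200.1]
handle [530.4  12.9]
loaded [[ 560.4 -157.1   66.5]
 [ 599.  -155.7   66.5]
 [ 599.2 -238.2   66.5]]
```

Call:
apply_moves:
  targets:
    - [-2.7,-9.1,38,0,0,0.003,1]
    - [-2.7,-9.1,38,0,0,0.003,1]
    - [-2.7,-9.1,38,0,0,0.003,1]
    - [-2.7,-9.1,38,0,0,0.003,1]
    - [-2.7,-9.1,30,0,0,0.003,1]
    - [0,0,10,0,0,0,1]
    - [0,0,0,0,0,0,1]
    - [0,0,0,0,0,0,1]

```text
time: 7.45
tool_pos: [488.2, -202.9, 71.3]
tcp_rot: [179.9, 0.1, 91.2]
ft_force: [0.9, 0.7, -2.3]
finger_gap: 38.8
grip_force: 60.5
```

```bash
python3 -c "
from h import *
shift([486.5,-202,46],91.1)"
```

```text
shift [ 0.9 -1.8 25.2] rot [0. 0. 0.] at [ 488.2 -202.9   71.3] [179.9   0.1  91.2]
```

Call:
apply_moves:
  targets:
    - [0.9,-1.6,8,0,0,0,1]
    - [0,0,6,0,0,0,1]
    - [0,0,4,0,0,0,1]
    - [0,0,4,0,0,0,1]
    - [0,0,3,0,0,0,1]
    - [0,0,0,0,0,0,1]

```text
time: 8.2
tool_pos: [484.9, -201.7, 44.2]
tcp_rot: [-180.0, -0.0, 91.2]
ft_force: [-0.6, -0.3, -2.2]
finger_gap: 39.0
grip_force: 60.5
```

Call:
apply_moves:
  targets:
    - [0,0,3,0,0,0,1]
    - [0,0,3,0,0,0,1]
    - [0,0,0,0,0,0,1]

```text
time: 8.57
tool_pos: [485.6, -203.4, 42.4]
tcp_rot: [180.0, 0.2, 91.2]
ft_force: [-17.8, 1.4, 32.3]
finger_gap: 39.0
grip_force: 64.6
```

Call:
apply_moves:
  targets:
    - [0,0,-2.5,0,0,0,1]
    - [0,0,0,0,0,0,1]

```text
time: 8.82
tool_pos: [486.0, -202.5, 42.5]
tcp_rot: [179.9, 0.1, 91.2]
ft_force: [-3.8, -0.4, 9.8]
finger_gap: 38.8
grip_force: 62.1
```

```bash
python3 - <<'E'
from h import *
im=optics.snapshot("wrist"); a=im[:,:,::-1]; 
s=optics.snapshot("scene")[:,:,::-1][150:250,180:320]
t=optics.snapshot("top")[:,:,::-1][160:270,260:400]
o=np.zeros((590,800,3),np.uint8); o[:315,:420]=cv2.resize(a,(420,315)); s=cv2.resize(s,(380,271)); o[:271,420:]=s; t=cv2.resize(t,(350,275)); o[315:590,:350]=t
cv2.imwrite("pics/m3.png",o); print(sensors.sense()["ft_force"],pose()[0])
E
```

```text
[-3.6  0.1 10.4] [ 486.  -202.5   42.5]
```

View pics/m3.png

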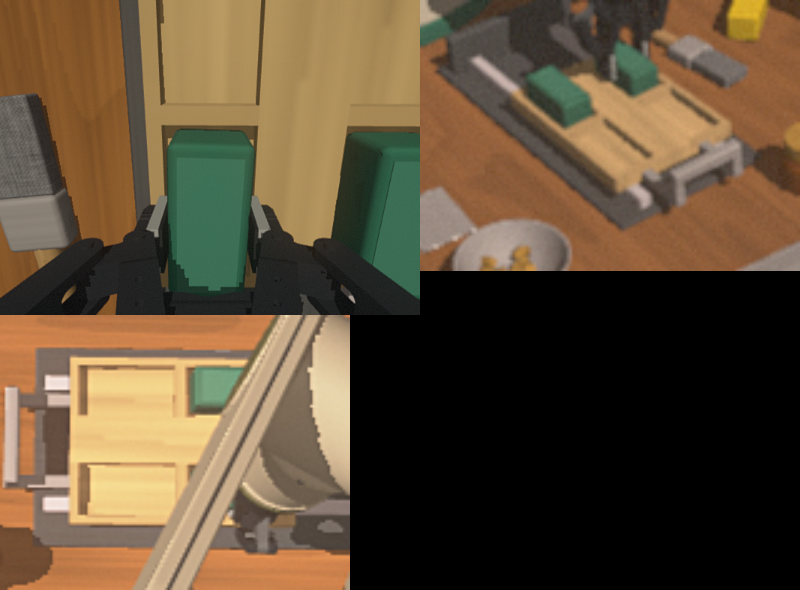

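Held block sits in the near-right-of-robot well: slivers of well show around it at (165–256, 128), with the same top level as the loaded block at (380,140). I'm releasing it.

Call:
apply_moves:
  targets:
    - [0,0,-0.5,0,0,0,0.4]
    - [0,0,0,0,0,0,0.4]
    - [0,0,0,0,0,0,0.4]
    - [0,0,-25,0,0,0,0.35]
    - [0,0,-40,0,0,0,0.35]
    - [0,0,-40,0,0,0,0.35]
    - [0,0,0,0,0,0,0.35]

```text
time: 9.85
tool_pos: [487.5, -203.0, 150.6]
tcp_rot: [179.6, 0.2, 91.2]
ft_force: [0.2, -0.9, 0.2]
finger_gap: 55.3
grip_force: 0.0
```

```bash
python3 - <<'E'
from h import *
c=optics.get_calibration("wrist"); im=optics.snapshot("wrist"); cv2.imwrite("pics/w4.png",im[:,:,::-1])
import pickle; pickle.dump(c,open("w4.pkl","wb"))
shift([447.7,331.6,150],79)
E
```

```text
shift [534.6 -27.3  -2.8] rot [0.  0.  0.2] at [ 486.3 -202.3  148.2] [179.8   0.1  91.2]
```

View pics/w4.png

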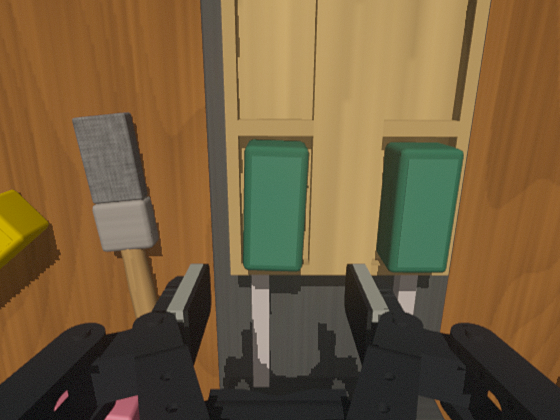

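The first block lies flat in its well at (276,205), level with the loaded block at (420,207). Next: the far-left block in the tray.

Call:
apply_moves:
  targets:
    - [44.5,-2.2,0,0,0,0,0.25]
    - [44.5,-2.2,0,0,0,0,0.25]
    - [44.5,-2.2,0,0,0,0,0.25]
    - [44.5,-2.2,0,0,0,0,0.25]
    - [44.5,-2.2,0,0,0,0,0.25]
    - [44.5,-2.2,0,0,0,0,0.25]
    - [44.5,-2.2,0,0,0,0,0.25]
    - [44.5,-2.2,0,0,0,0,0.25]
    - [44.5,-2.2,0,0,0,0,0.25]
    - [44.5,-2.2,0,0,0,0,0.25]
    - [44.5,-2.2,0,0,0,0,0.25]
    - [44.5,-2.2,0,0,0,0,0.25]
    - [0,0,30,0,0,0.106,0.25]
    - [0,0,30,0,0,0.106,0.25]
    - [0,0,0,0,0,0,0.25]
    - [0,0,0,0,0,0,0.25]

```text
time: 11.9
tool_pos: [447.4, 331.4, 86.6]
tcp_rot: [-180.0, 0.0, 79.2]
ft_force: [0.2, 0.0, 0.7]
finger_gap: 64.0
grip_force: 0.0
```

```bash
python3 -c "
from h import *
shift([447.7,331.6,17.5],79)"
```

```text
shift [ 0.3  0.3 69.1] rot [-0.  0.  0.] at [447.4 331.4  86.6] [-180.     0.    79.2]
```

Call:
apply_moves:
  targets:
    - [0,0,25,0,0,0,0.25]
    - [0,0,22,0,0,0,0.25]
    - [0,0,14,0,0,0,0.25]
    - [0,0,8,0,0,0,0.25]
    - [0,0,0,0,0,0,0.25]
    - [0,0,0,0,0,0,1]
    - [0,0,0,0,0,0,1]
    - [0,0,0,0,0,0,1]
    - [0,0,0,0,0,0,1]

```text
time: 13.02
tool_pos: [448.4, 332.1, 18.7]
tcp_rot: [179.9, -0.1, 79.1]
ft_force: [0.1, -0.8, 6.2]
finger_gap: 38.8
grip_force: 62.7
```

Call:
apply_moves:
  targets:
    - [0,0,-25,0,0,0,1]
    - [0,0,-40,0,0,0,1]
    - [0,0,-40,0,0,-0.105,1]
    - [0,0,-10,0,0,-0.105,1]
    - [-43,2.8,0,0,0,0,1]
    - [-43,2.8,0,0,0,0,1]
    - [-43,2.8,0,0,0,0,1]
    - [-43,2.8,0,0,0,0,1]
    - [-43,2.8,0,0,0,0,1]
    - [-43,2.8,0,0,0,0,1]
    - [-43,2.8,0,0,0,0,1]
    - [-43,2.8,0,0,0,0,1]
    - [-43,2.8,15,0,0,0,1]
    - [-43,2.8,20,0,0,0,1]
    - [0,0,25,0,0,0,1]
    - [0,0,0,0,0,0,1]
    - [0,0,0,0,0,0,1]

```text
time: 15.15
tool_pos: [483.7, -97.4, 73.0]
tcp_rot: [180.0, -0.0, 91.1]
ft_force: [0.4, 0.0, -2.5]
finger_gap: 38.6
grip_force: 61.6
```

```bash
python3 -c "
from h import *
shift([484.5,-98,43],91.1)"
```

```text
shift [-0.6  0.8 30. ] rot [ 0. -0.  0.] at [483.7 -97.4  73. ] [180.   -0.   91.1]
```

Call:
apply_moves:
  targets:
    - [-0.5,0.8,10,0,0,0,1]
    - [0,0,8,0,0,0,1]
    - [0,0,4,0,0,0,1]
    - [0,0,3,0,0,0,1]
    - [0,0,2,0,0,0,1]
    - [0,0,2,0,0,0,1]
    - [0,0,0,0,0,0,1]

```text
time: 16.02
tool_pos: [484.6, -98.4, 43.7]
tcp_rot: [180.0, 0.0, 91.1]
ft_force: [-0.0, -1.0, -0.9]
finger_gap: 39.0
grip_force: 61.8
```

Call:
apply_moves:
  targets:
    - [0,0,1,0,0,0,1]
    - [0,0,0,0,0,0,1]

```text
time: 16.27
tool_pos: [484.6, -98.4, 43.7]
tcp_rot: [180.0, 0.0, 91.1]
ft_force: [-6.9, 1.7, 10.0]
finger_gap: 38.5
grip_force: 63.2
```

Call:
apply_moves:
  targets:
    - [0,0,-0.5,0,0,0,0.4]
    - [0,0,0,0,0,0,0.4]
    - [0,0,0,0,0,0,0.4]
    - [0,0,-25,0,0,0,0.35]
    - [0,0,-40,0,0,0,0.35]
    - [0,0,-40,0,0,0,0.35]
    - [0,0,0,0,0,0,0.35]

```text
time: 17.15
tool_pos: [487.1, -99.1, 152.1]
tcp_rot: [179.6, 0.1, 91.1]
ft_force: [0.5, -0.5, -0.8]
finger_gap: 55.7
grip_force: 0.0
```

```bash
python3 - <<'E'
from h import *
c=optics.get_calibration("wrist"); im=optics.snapshot("wrist"); cv2.imwrite("pics/w5.png",im[:,:,::-1])
shift([564.8,329.8,90],89.6)
E
```

```text
shift [427.   86.9  59.5] rot [0. 0. 0.] at [485.8 -98.7 149.7] [179.8   0.1  91.1]
```

View pics/w5.png

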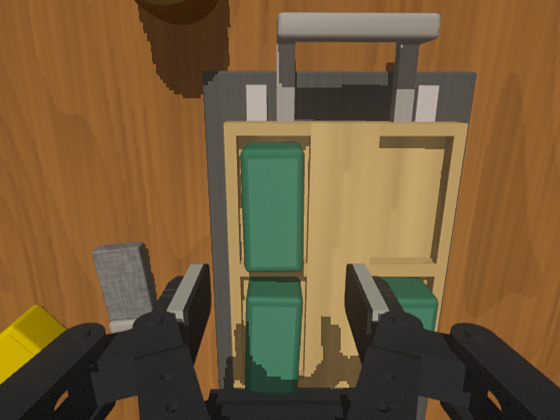

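Second block lies flat in its well at (273,207); handle bar is at (358,27). On to the third block.

Call:
apply_moves:
  targets:
    - [42.7,8.7,0,0,0,0,0.25]
    - [42.7,8.7,0,0,0,0,0.25]
    - [42.7,8.7,0,0,0,0,0.25]
    - [42.7,8.7,0,0,0,0,0.25]
    - [42.7,8.7,0,0,0,0,0.25]
    - [42.7,8.7,0,0,0,0,0.25]
    - [42.7,8.7,0,0,0,0,0.25]
    - [42.7,8.7,0,0,0,0,0.25]
    - [42.7,8.7,0,0,0,0,0.25]
    - [42.7,8.7,0,0,0,0,0.25]
    - [0,0,30,0,0,0.026,0.25]
    - [0,0,30,0,0,0,0.25]
    - [0,0,0,0,0,0,0.25]
    - [0,0,0,0,0,0,0.25]

```text
time: 18.95
tool_pos: [563.3, 330.1, 88.1]
tcp_rot: [-180.0, 0.0, 89.6]
ft_force: [0.1, -0.3, 0.5]
finger_gap: 63.9
grip_force: 0.0
```

```bash
python3 -c "
from h import *
shift([564.8,329.8,18],89.6)"
```

```text
shift [-0.3  1.6 70.1] rot [-0.  0. -0.] at [563.3 330.1  88.1] [-180.     0.    89.6]
```

Call:
apply_moves:
  targets:
    - [0,1.5,25,0,0,0,0.25]
    - [0,0,23,0,0,0,0.25]
    - [0,0,14,0,0,0,0.25]
    - [0,0,8,0,0,0,0.25]
    - [0,0,0,0,0,0,0.25]
    - [0,0,0,0,0,0,1]
    - [0,0,0,0,0,0,1]
    - [0,0,0,0,0,0,1]
    - [0,0,0,0,0,0,1]

```text
time: 20.08
tool_pos: [565.9, 330.8, 19.5]
tcp_rot: [179.9, -0.1, 89.6]
ft_force: [-0.2, 0.0, 6.6]
finger_gap: 38.6
grip_force: 62.7
```

Call:
apply_moves:
  targets:
    - [0,0,-25,0,0,0,1]
    - [0,0,-40,0,0,0,1]
    - [0,0,-40,0,0,-0.026,1]
    - [0,0,-10,0,0,0,1]
    - [-42.7,0.7,0,0,0,0,1]
    - [-42.7,0.7,0,0,0,0,1]
    - [-42.7,0.7,0,0,0,0,1]
    - [-42.7,0.7,0,0,0,0,1]
    - [-42.7,0.7,0,0,0,0,1]
    - [-42.7,0.7,0,0,0,0,1]
    - [-42.7,0.7,0,0,0,0,1]
    - [-42.7,0.7,0,0,0,0,1]
    - [-42.7,0.7,15,0,0,0,1]
    - [-42.7,0.7,20,0,0,0,1]
    - [0,0,25,0,0,0,1]
    - [0,0,0,0,0,0,1]
    - [0,0,0,0,0,0,1]

```text
time: 22.2
tool_pos: [579.6, -96.0, 72.7]
tcp_rot: [-179.9, -0.0, 91.1]
ft_force: [-0.5, 0.7, -2.7]
finger_gap: 38.6
grip_force: 61.7
```

```bash
python3 -c "
from h import *
shift([580.5,-96.2,45],91.1)"
```

```text
shift [-0.2  0.9 27.7] rot [-0. -0.  0.] at [579.6 -96.   72.7] [-179.9   -0.    91.1]
```

Call:
apply_moves:
  targets:
    - [0,0.8,10,0,0,0,1]
    - [0,0,8,0,0,0,1]
    - [0,0,4,0,0,0,1]
    - [0,0,3,0,0,0,1]
    - [0,0,2,0,0,0,1]
    - [0,0,1,0,0,0,1]
    - [0,0,0,0,0,0,1]

```text
time: 23.08
tool_pos: [580.8, -96.6, 45.0]
tcp_rot: [180.0, 0.0, 91.1]
ft_force: [0.1, 0.6, -3.3]
finger_gap: 38.9
grip_force: 61.8
```

Call:
apply_moves:
  targets:
    - [0,0,1.5,0,0,0,1]
    - [0,0,0,0,0,0,1]

```text
time: 23.32
tool_pos: [581.1, -96.6, 44.5]
tcp_rot: [180.0, 0.0, 91.1]
ft_force: [-2.9, -0.2, 5.6]
finger_gap: 38.8
grip_force: 62.6
```

Call:
apply_moves:
  targets:
    - [0,0,-0.5,0,0,0,0.4]
    - [0,0,0,0,0,0,0.4]
    - [0,0,0,0,0,0,0.4]
    - [0,0,-25,0,0,0,0.35]
    - [0,0,-40,0,0,0,0.35]
    - [30,-20,-40,0,0,0,0.35]
    - [30,-20,0,0,0,0,0.35]
    - [0,0,0,0,0,0,0.35]
    - [0,0,0,0,0,0,0.35]

```text
time: 24.45
tool_pos: [539.7, -37.5, 148.9]
tcp_rot: [180.0, 0.0, 91.1]
ft_force: [-0.0, 0.3, -0.1]
finger_gap: 55.0
grip_force: 0.0
```

```bash
python3 - <<'E'
from h import *
import pickle
c=optics.get_calibration("wrist"); im=optics.snapshot("wrist"); cv2.imwrite("pics/w6.png",im[:,:,::-1]); pickle.dump(c,open("w6.pkl","wb"))
E
```

```text
(no output)
```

View pics/w6.png

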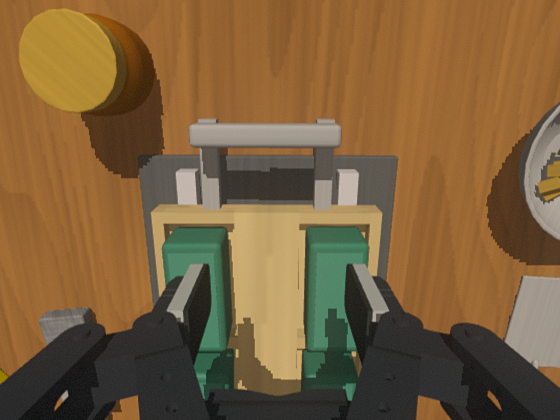

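Both near-end blocks lie level in their wells at (196,270) and (336,270). The handle bar spans (192–340, 124–147).

```bash
python3 - <<'E'
from h import *
import pickle
c=pickle.load(open("w6.pkl","rb"))
print(back(c,[(192,125),(339,125),(265,124),(265,140),(265,147)],66)); print(back(c,[(70,62)],62))
shift([531,50,100],91.1)
E
```

```text
[[487.3  18.4  66. ]
 [574.3  20.1  66. ]
 [530.5  19.8  66. ]
 [530.6  10.4  66. ]
 [530.7   6.2  66. ]]
[[417.9  52.2  62. ]]
shift [87.9 -7.1 48.7] rot [-0.  0. -0.] at [539.7 -37.7 148.7] [-180.     0.    91.1]
```

Call:
apply_moves:
  targets:
    - [30,-2.5,0,0,0,0,1]
    - [30,-2.5,0,0,0,0,1]
    - [30,-2,0,0,0,0,1]
    - [0,0,30,0,0,0,1]
    - [0,0,30,0,0,0,1]
    - [0,0,25,0,0,0,1]
    - [0,0,15,0,0,0,1]
    - [0,0,0,0,0,0,1]
    - [0,0,0,0,0,0,1]
  force: 30

```text
time: 25.62
tool_pos: [531.8, 52.4, 50.0]
tcp_rot: [179.9, 0.0, 91.1]
ft_force: [0.0, 0.5, 0.8]
finger_gap: 0.2
grip_force: 0.0
```

Call:
apply_moves:
  targets:
    - [-6,0,0,0,0,0,1]
    - [-6,0,0,0,0,0,1]
    - [-6,0,0,0,0,0,1]
    - [-6,0,0,0,0,0,1]
    - [-8,0,0,0,0,0,1]
    - [-8,0,0,0,0,0,1]
    - [-8,0,0,0,0,0,1]
    - [-8,0,0,0,0,0,1]
    - [-8,0,0,0,0,0,1]
    - [-8,0,0,0,0,0,1]
    - [-8,0,0,0,0,0,1]
    - [-8,0,0,0,0,0,1]
    - [-8,0,0,0,0,0,1]
    - [-8,0,0,0,0,0,1]
    - [-8,0,0,0,0,0,1]
    - [0,0,0,0,0,0,1]

```text
time: 27.62
tool_pos: [532.9, -60.5, 48.8]
tcp_rot: [-180.0, 0.0, 91.0]
ft_force: [-0.2, 0.4, 0.6]
finger_gap: -0.3
grip_force: 0.0
```

Call:
apply_moves:
  targets:
    - [-6,0,0,0,0,0,1]
    - [-6,0,0,0,0,0,1]
    - [-5,0,0,0,0,0,1]
    - [-4,0,0,0,0,0,1]
    - [-3,0,0,0,0,0,1]

```text
time: 28.25
tool_pos: [533.2, -83.6, 48.7]
tcp_rot: [-180.0, -0.0, 91.1]
ft_force: [-0.7, 3.6, -1.3]
finger_gap: 0.1
grip_force: 1.6
```

Call:
apply_moves:
  targets:
    - [-2,0,0,0,0,0,1]
    - [-2,0,0,0,0,0,1]
    - [-2,0,0,0,0,0,1]

```text
time: 28.62
tool_pos: [533.3, -87.6, 48.8]
tcp_rot: [-180.0, -0.2, 91.1]
ft_force: [-1.3, 17.7, 1.0]
finger_gap: -0.1
grip_force: 9.0
```

Call:
apply_moves:
  targets:
    - [-0.5,0,0,0,0,0,1]
    - [0,0,0,0,0,0,1]
    - [4,0,0,0,0,0,1]
    - [20,0,0,0,0,0,1]
    - [20,0,-30,0,0,0,1]
    - [0,0,-40,0,0,0,1]
    - [0,0,-40,0,0,0,1]
    - [-30,0,-40,0,0,0,1]
    - [-30,0,-20,0,0,0,1]
    - [0,0,0,0,0,0,1]
    - [0,0,0,0,0,0,1]

```text
time: 30.0
tool_pos: [533.7, -105.1, 218.4]
tcp_rot: [-180.0, -0.0, 91.1]
ft_force: [0.1, 0.5, -1.0]
finger_gap: 0.1
grip_force: 0.0
```

```bash
python3 - <<'E'
from h import *
c=optics.get_calibration("wrist"); im=optics.snapshot("wrist")[:,:,::-1]; s=optics.snapshot("scene")[:,:,::-1]
o=np.zeros((420,800,3),np.uint8); o[:,:500]=im[:,30:530]; o[:300,500:]=cv2.resize(s[130:330,160:360],(300,300))
cv2.imwrite("pics/w7.png",o); 
import pickle; pickle.dump(c,open("w7.pkl","wb"))
E
```

```text
(no output)
```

View pics/w7.png

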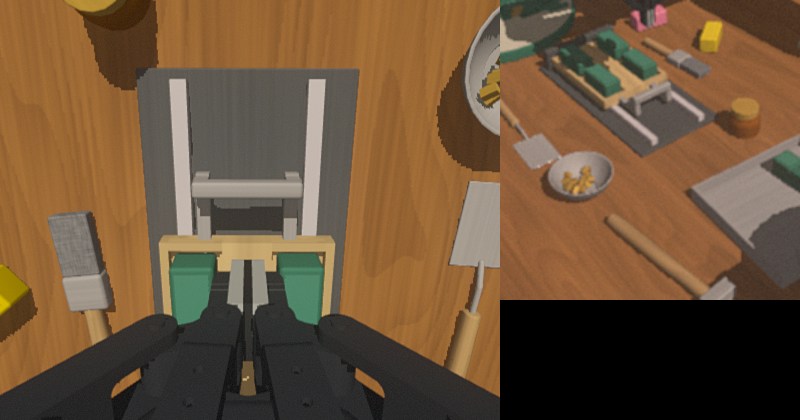

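```bash
python3 - <<'E'
from h import *
import pickle
c=pickle.load(open("w7.pkl","rb")); print("handle +y edge",back(c,[(278,179),(278,196)],66), "carrier edge", back(c,[(278,236)],42))
c=pickle.load(open("w6.pkl","rb")); print("before: carrier edge",back(c,[(265,206)],42))
E
```

```text
handle +y edge [[ 533.2  -96.2   66. ]
 [ 533.5 -110.4   66. ]] carrier edge [[ 534.3 -154.8   42. ]]
before: carrier edge [[530.3 -38.   42. ]]
```

The push stalled at 17.7 N against the stop, when about 3 N is enough to move the carrier. The picture shows about 117 mm of travel, within pixel error of 120. The blocks are flat and the arm is clear.

```bash
python3 -c "
from bench import r
print(r.hand_in())"
```

```text
the job is handed in; nothing more can be done
None
```

I handed the job in without seeing a verdict: the three sound blocks are set down flat in their wells, the broken and loaded blocks were left alone, and the carrier was pushed until it stalled against the end stop (about 117 mm by camera) and released at about 30 s.

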